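# Set a stop collar with a fork gauge

## Robot

A 7-joint arm with a two-finger parallel gripper is mounted at the origin on the work surface. World frame = base frame: x ahead of the robot, y to its left, z up, the work surface at z = 0. Lengths are in m, angles in rad, forces in N, time in s.
With the tool pointing down it reaches from about 0.425 to 1.025 m from the base axis. Payload 9.4 kg.
Tool frame: the origin (TCP) lies at the very end of the fingers, on their centre line; the grasp point (between the pads) lies 19 mm behind it; z points along the fingers, x is the direction in which the jaws open and shut, and the axes are right-handed (so a half turn about z gives the same grasp; the last joint's range is limited). The gripper opens to 85 mm and grips with 20 to 120 N. Pads are 22 mm wide; open, the fingers measure 114 mm over their backs; the gripper's body (76 mm by 85 mm) begins 54 mm behind the grasp point. The pads swing forward as they close: fully open they stand 13 mm farther back than shut.
Start: joints at [1.167, 0.599, -0.003, 1.599, 0.002, 0.943, -0.08], TCP at [0.233, -0.687, 0.231] pointing down, gripper open.
Joint ranges: [-2.57, 2.57], [-0.35, 1.97], [-1.29, 1.29], [0.11, 2.56], [-1.05, 4.19], [0.11, 1.86], [-2.63, 2.63]. Speed limits (rad/s): [2.22, 2.22, 3.01, 3.01, 3.14, 3.14, 3.14].

## Interface

Orientations are given as a unit quaternion [x, y, z, w].
In Python, from bench import get_state, cams, env gives the robot as it stands.
- The arm moves only by the tool servo_tool, never from a script. Its argument "plan" is a list of rows, each a list of 5 numbers: the finger opening in m, from 0 to 0.0854, then the shift along the tool's x, y, z in m, then the turn about the tool's z in degrees. In form: [[hand, dx, dy, dz, turn], ...]. A call has 1 to 12 rows; each row is the pose to reach, as a shift and turn from the pose commanded when the call began, along the tool's axes at that moment; what a row does not reach only later rows make up. A row lasts 1/10 s, in which the tool goes at most 50 mm and 8.59 degrees, less where a joint would pass 70% of its speed; a pose out of reach is approached as far as the arm can. A call with a gripper value outside its range is refused whole. The fingers move at their own pace and stop on an object; the grip force is fixed at half the most. Time passes only in rows, so rows that repeat a pose let the fingers close. It gives the time, the measured TCP pose, the force and the opening at its end, in the units of the state.
- get_state(): the state, without advancing time (a new reading comes with each control period).
- cams.read_camera(name): name is "scene" or "top" or "wrist"; returns (picture, depth): 384x512x3 uint8, blue, green, red; 384x512 float32, m along the optical axis (not along the pixel's ray), 0 where there is no reading.
- cams.camera_params(name): a dict with "K" (3x3 intrinsics, pixels), "dist" ([k1, k2, p1, p2, k3] as OpenCV has them; the pictures are not rectified), "world_from_camera" (4x4, takes a point from camera to world coordinates). Camera axes: x right, y down, z forward; pixel columns grow to the right and rows downward; lengths in m; the calibration is good to about 2 mm. A picture is of the moment at which its call begins: read the wrist's pose just before it. camera_params takes no time and is no camera call; for the wrist camera it gives the pose at the moment of the call.
- env.hand_in(): hands the job in, once; it reports no verdict.
Trained networks look in the newest picture that a camera, given by its name, has taken for a name from the list of things; names that differ only in an ending like _2 or _b are one class to them, and where a whole thing is asked for, a point or a joint stands for the part that bears it (a point fixed in the world has none). Each returns a list of dicts, best first, with "p" (0 to 1); they miss things now and then, are a little off and sometimes report something else, mostly with a low value. They report only what shows in the picture. A call takes as long as a camera call. They do not tell look-alikes from the thing itself.
- cams.regions_of(label, camera): "mask" (384x512 bool, what is visible of it).
- cams.mark_of(label, camera): "at" ([x, y, z] in m, in world coordinates, good to about 4 mm: a listed point, or the origin of a listed thing).
The state is a dict: "t": time; "joints": joint angles; "qd": joint speeds; "joint_torque": joint torques, N m; "ee_pos": TCP position; "ee_rot": TCP orientation; "force": force on the tool from outside, world axes, zero at the start; "moment": the same for the moment, N m; "gripper_width": finger opening in m.
Only numpy, scipy, OpenCV 4.12 (cv2) and the standard library are available. Lean on these libraries where they do the work, as an engineer would, in place of code of your own. Each camera call takes 0.05 s, during which the arm holds its last target. There are 200 camera calls.

## Task

Set the knurled stop collar on the threaded post to the height of the taller of the two fork gauges: slip that gauge around the rod so that it stands flat on the post's foot under the collar, and screw the collar down until it just bears on the gauge with a light, definite pressure, never jamming it. Then draw the gauge out without changing the collar's setting and leave it standing upright on the bench, clear of the foot, disturbing nothing else.

Things in the scene. Friction and masses are not known exactly. Their poses are not given: they have to be found in the camera images.
- post: Fixed stand: a round dark steel foot, 100 mm across and 12 mm thick, from whose centre a vertical threaded steel rod 16 mm across (17 over the thread) rises to 104 mm above the bench. Origin: centre of the foot's underside, on the bench; z up. The same from every side.
- foot_top (a point): Point on the rod's axis at the level of the foot's upper face (12 mm above the bench), on which the gauge is to stand.
- collar: Knurled aluminium stop collar on the rod: round, 43 mm across (44 over the knurling), 30 mm high, a black mark on top. Origin: centre of its rim's lower edge; under it a rubber-faced spring washer stands 0 to 2.4 mm lower (by wear, unknown, different each time). Right-hand thread, 16 mm of height per turn, clockwise from above lowers it; stays where left. Starts 46 to 52 mm above the foot's upper face.
- collar_top (a point): Centre of the collar's top. Grip it from above across its diameter, tips no lower than its rim, the rod (ending 10 to 24 mm above here) between the fingers. 0.03 N m turns it free. On a gauge the washer gives 25 N/mm (6 N per 0.1 rad) and the turning torque rises by about 0.015 N m per N; with the hand at rest stiction may hide some 0.1 N m of it. Bearing with 4 to 15 N is right; 20 N jams.
- gauge: Taller fork gauge, loose, aluminium, about 0.2 kg, standing on the bench: a U-shaped fork 44.5 mm long, 44 wide, 40 high, its 21 mm wide slot open towards the gauge's +x; behind it a straight tail (the handle). Origin: on the underside at the middle of the fork, 22 mm behind its open end; z up. The slot closes 10.7 mm behind the origin, so fully home the rod's axis lies 2.7 mm behind the origin.
- gauge_tail (a point): Grip point on the taller gauge's tail, 80 mm behind its origin (along -x) and 20 mm above its underside. The tail is 14 mm thick, 34 mm high and ends 100 mm behind the origin. Held here, the hand stays clear of the collar. The gauge may be slid in from any side of the post, moving along its +x.
- short_gauge: The shorter fork gauge, not to be used: same outline, only 26 mm high (tail 20 mm). Same origin and axes. Leave alone.
- spare_ring: Loose aluminium ring 44 mm across, 14 mm high, on the bench; leave alone. Origin: centre of its underside.
- jar: Amber jar with white cap, 56 mm across, 75 mm high; leave alone. Origin: centre of its underside.
- wrench: Steel spanner 150 mm long lying on the bench; leave alone. Origin: underside, near the middle.
- wash_bottle: White square-shouldered bottle 100 x 85 mm, 150 mm high; leave alone. Origin: centre of its underside.
- tip_box: Grey and white box of tips, 80 x 120 mm, 53 mm high; leave alone. Origin: centre of its underside.
- vial: Small clear vial with black cap, 28 mm across, 50 mm high; leave alone. Origin: centre of its underside.
Things that resemble listed ones, but are neither listed nor needed, are in the scene too. What is shaped like the gauge but green is not meant.

How it is judged:
By the outcome, as a careful person would: the job done as asked, in the order asked, and still so for the second after the job is handed in, with the robot touching nothing.
It also fails if it takes over 72 s, if anything falls off the work surface, if the arm or the gripper's body presses on something with over 40 N, if the wrist force passes 120 N, or if a joint passes its speed limit or range.

## Working session

There is one attempt and no reset: what is moved stays moved. The work goes in short steps, Python scripts to look and compute and a tool call to move; the robot and the scene stay as the last step left them, time stands still between calls to the robot, and variables do not carry over. Pictures are saved under pics/ and viewed, about 8 in all and at most 12, crops included, and the job is handed in when it is done.

Besides the shell and the picture viewer there is one more tool, called after ">>>" as name(argument=value, ...), one argument or row to a line, values as JSON. servo_tool: Moves the arm, as the interface text tells. Its arguments: {"type":"object","properties":{"plan":{"type":"array"}},"required":["plan"]}

```bash
mkdir -p pics
cat > h.py <<'E'
import numpy as np, cv2
from bench import get_state, cams, env
from scipy.spatial.transform import Rotation as R
def world(name, depth, P=None):
    P=P or cams.camera_params(name); K=np.array(P["K"]);d=np.array(P["dist"]);T=np.array(P["world_from_camera"])
    h,w=depth.shape; v,u=np.mgrid[:h,:w]
    n=cv2.undistortPoints(np.stack([u,v],-1).reshape(-1,1,2).astype(np.float64),K,d).reshape(h,w,2)
    X=np.concatenate([n,np.ones((h,w,1))],-1)*depth[...,None]
    X=X@T[:3,:3].T+T[:3,3]; X[depth==0]=np.nan
    return X
E
python3 - <<'E'
from h import *
s=get_state(); print(s["t"],s["ee_pos"],s["ee_rot"],s["force"])
a,da=cams.read_camera("scene")
for l in ["gauge","short_gauge","post","collar_top","gauge_tail"]:
    print("scene",l,[(round(r["p"],2),np.round(r["at"],3).tolist()) for r in cams.mark_of(l,"scene")])
b,db=cams.read_camera("top")
for l in ["gauge","short_gauge","post","collar_top","gauge_tail"]:
    print("top",l,[(round(r["p"],2),np.round(r["at"],3).tolist()) for r in cams.mark_of(l,"top")])
np.savez("v.npz",a=a,b=b,X=world("top",db),Xs=world("scene",da))
cv2.imwrite("pics/scene.png",cv2.resize(a,(800,600)))
cv2.imwrite("pics/top.png",cv2.resize(b,(800,600)))
E
```

```text
0.0 [ 0.23260411 -0.686196    0.23042627] [ 8.12750326e-01 -5.82611652e-01 -6.49853993e-04 -3.84386834e-04] [ 0.48406327  0.36757357 -0.35140121]
scene gauge [(0.84, [0.479, -0.164, -0.003]), (0.58, [0.372, -0.23, -0.001]), (0.25, [0.51, 0.125, 0.063])]
scene short_gauge [(0.58, [0.629, -0.185, 0.005])]
scene post [(0.88, [0.505, 0.126, 0.0])]
scene collar_top [(0.69, [0.51, 0.129, 0.09])]
scene gauge_tail [(0.68, [0.487, -0.246, 0.02]), (0.67, [0.313, -0.175, 0.017]), (0.59, [0.766, -0.077, -0.001])]
top gauge [(0.87, [0.37, -0.231, 0.004]), (0.67, [0.477, -0.162, -0.001])]
top short_gauge []
top post [(0.68, [0.509, 0.13, 0.002])]
top collar_top [(0.51, [0.509, 0.133, 0.09])]
top gauge_tail [(0.65, [0.313, -0.175, 0.019]), (0.5, [0.49, -0.246, 0.02]), (0.31, [0.743, -0.249, 0.001]), (0.18, [0.474, 0.352, 0.001])]
```

View pics/top.png

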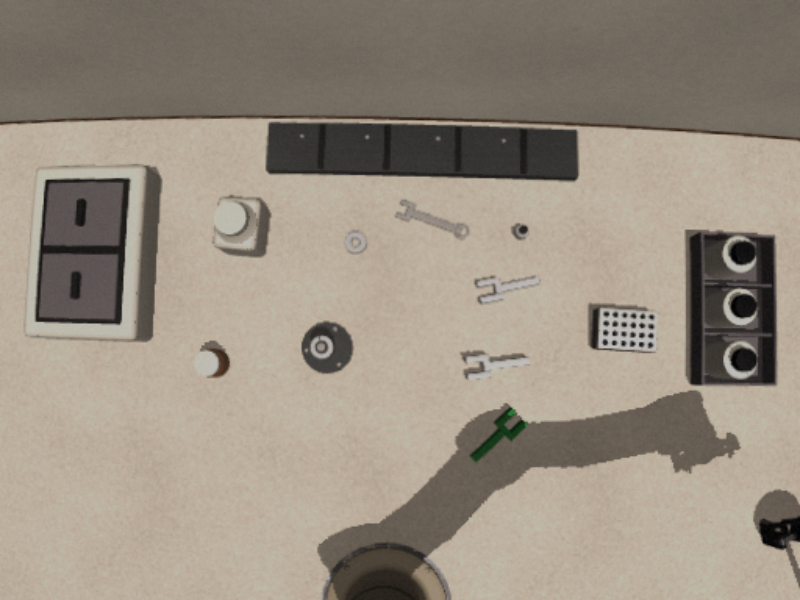

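View pics/scene.png

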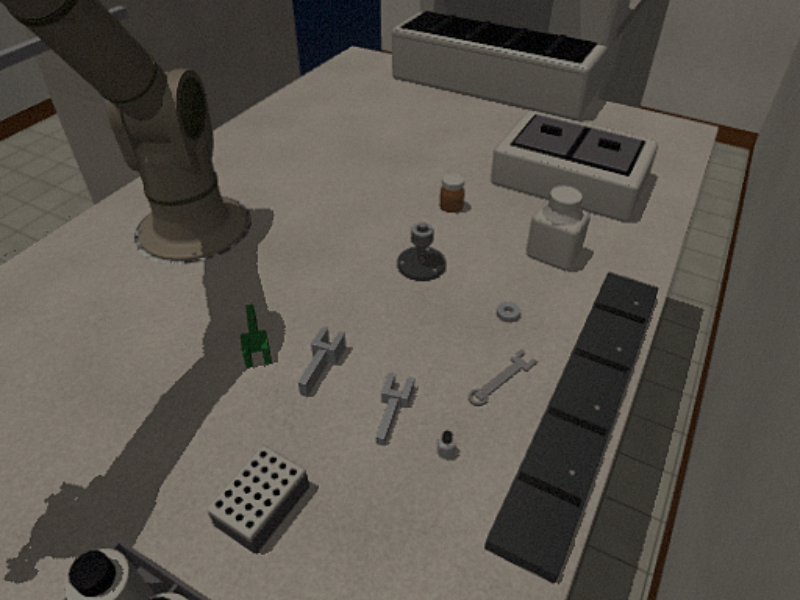

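Candidates in the top view are grey forks at (495,365) and (505,288) and a green one at (500,432). The grey fork at (495,365) looks the taller. I'll measure heights and orientation from depth.

Run:
```python
from h import *
z=np.load("v.npz")
for key,src in (("X","top"),("Xs","scene")):
  X=z[key]
  for n,c in (("A",(0.483,-0.2)),("B",(0.635,-0.22))):
    m=(np.hypot(X[...,0]-c[0],X[...,1]-c[1])<0.085)&(X[...,2]>0.012)
    P=X[m]; m2=P[:,2]>np.nanmax(P[:,2])-0.012
    q=P[:,:2]-P[:,:2].mean(0); w,V=np.linalg.eigh(q.T@q)
    pr=q@V[:,1]; print(src,n,m.sum(),"z pct",np.round(np.percentile(P[:,2],[20,50,80,95,99]),4),"ctr",P[:,:2].mean(0).round(4),"dir",V[:,1].round(3),"len",pr.min().round(3),pr.max().round(3))
  m=(np.hypot(X[...,0]-.508,X[...,1]-.13)<0.06)
  P=X[m]
  for lo,hi in ((.008,.016),(.075,.1),(.1,.115)):
    Q=P[(P[:,2]>lo)&(P[:,2]<hi)]; 
    if len(Q): print(src,lo,len(Q),((Q.min(0)+Q.max(0))/2).round(4),Q.mean(0).round(4),np.median(Q[:,2]).round(4))
b=z["b"]; cv2.imwrite("pics/c1.png",cv2.resize(b[170:300,180:350],None,fx=4,fy=4,interpolation=cv2.INTER_CUBIC))
```

```text
top A 269 z pct [0.0334 0.0372 0.0409 0.0438 0.0456] ctr [ 0.4843 -0.1933] dir [-0.149  0.989] len -0.07 0.05
top B 264 z pct [0.0192 0.0232 0.0273 0.0299 0.0327] ctr [ 0.6367 -0.2143] dir [-0.246  0.969] len -0.075 0.05
top 0.008 550 [0.5104 0.1277 0.012 ] [0.5103 0.124  0.0122] 0.0123
top 0.075 163 [0.5102 0.1264 0.0875] [0.5101 0.1259 0.0926] 0.093
top 0.1 27 [0.5113 0.1289 0.1039] [0.5101 0.1267 0.1047] 0.1049
scene A 517 z pct [0.0227 0.0336 0.0393 0.0412 0.0429] ctr [ 0.4854 -0.2005] dir [-0.126  0.992] len -0.068 0.057
scene B 398 z pct [0.019  0.0214 0.026  0.0274 0.0281] ctr [ 0.6351 -0.2205] dir [-0.228  0.974] len -0.069 0.055
scene 0.008 450 [0.5086 0.1231 0.012 ] [0.5104 0.1193 0.0121] 0.0122
scene 0.075 144 [0.5091 0.1219 0.0874] [0.5122 0.1162 0.0893] 0.0919
scene 0.1 18 [0.509  0.1258 0.1035] [0.5087 0.1244 0.1036] 0.1039
```

View pics/c1.png

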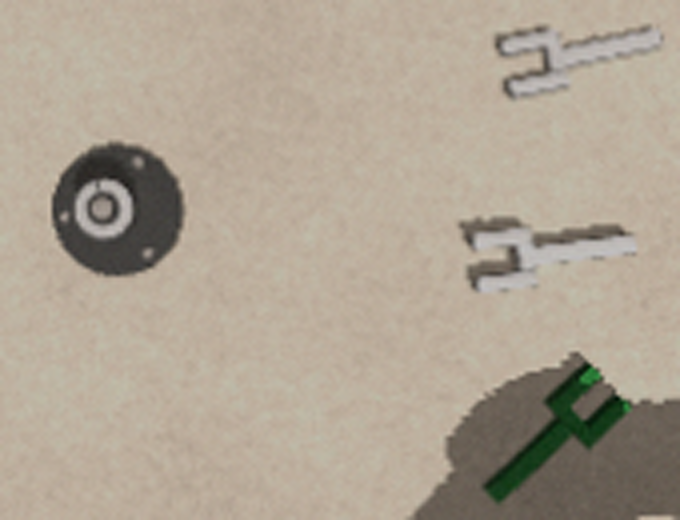

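Fork A, at crop (505,255), has its top at about 40 mm, so it is the taller gauge. Fork B measures about 26 mm. The green one is excluded. I'll move above A's tail and take a close look.

```bash
cat >> h.py <<'E'
def go(x,y,z,yaw):
    "shift/turn from here to world TCP x,y,z with tool-x heading yaw (deg)"
    s=get_state(); r=R.from_quat(s["ee_rot"]); M=r.as_matrix()
    d=M.T@(np.array([x,y,z])-s["ee_pos"]); y0=np.degrees(np.arctan2(M[1,0],M[0,0]))
    t=-((yaw-y0+180)%360-180)
    print("t",s["t"],"pos",np.round(s["ee_pos"],4),"yaw",round(y0,2),"j",np.round(s["joints"],2),"shift",np.round(d,4),"turn",round(t,2),"F",np.round(s["force"],1),"M",np.round(s["moment"],3),"w",round(s["gripper_width"],4))
E
python3 -c "
from h import *
go(.489,-.23,.18,8)"
```

```text
t 0.6 pos [ 0.2327 -0.6867  0.2313] yaw -71.28 j [ 1.17  0.6  -0.    1.6   0.    0.94 -0.08] shift [-0.3502 -0.3893  0.0512] turn -79.28 F [ 0.3  1.3 -0.4] M [-0.021 -0.05   0.007] w 0.0852
```

>>> servo_tool(
  plan=[
    [0.085,-0.35,-0.39,0.05,-79],
    [0.085,-0.35,-0.39,0.05,-79],
    [0.085,-0.35,-0.39,0.05,-79],
    [0.085,-0.35,-0.39,0.05,-79],
    [0.085,-0.35,-0.39,0.05,-79],
    [0.085,-0.35,-0.39,0.05,-79],
    [0.085,-0.35,-0.39,0.05,-79],
    [0.085,-0.35,-0.39,0.05,-79],
    [0.085,-0.35,-0.39,0.05,-79],
    [0.085,-0.35,-0.39,0.05,-79],
    [0.06,-0.35,-0.39,0.05,-79],
    [0.06,-0.35,-0.39,0.05,-79],
  ],
)

```text
t: 1.8
ee_pos: [0.4921, -0.2256, 0.1814]
ee_rot: [0.998, 0.071, 0.001, -0.001]
force: [-0.1, -0.4, 1.0]
gripper_width: 0.0602
```

Run:
```python
from h import *
go(.489,-.243,.005,8)
a,d=cams.read_camera("wrist"); X=world("wrist",d)
np.savez("w1.npz",a=a,X=X)
go(.489,-.243,.005,8)
for l in ("gauge","gauge_tail"): print(l,[(round(r["p"],2),np.round(r["at"],4).tolist()) for r in cams.mark_of(l,"wrist")])
m=(X[...,2]>.028)&(X[...,2]<.05)&(np.hypot(X[...,0]-.483,X[...,1]+.2)<.085)
P=X[m]; print(len(P),P.min(0),P.max(0))
f=P[:,2]>.0375; F=P[f]; T=P[(P[:,2]<.0365)]
for Q in (F,T):
  q=Q[:,:2]; print(len(q),"med z",np.median(Q[:,2]),cv2.minAreaRect(q.astype(np.float32)*1000))
cv2.imwrite("pics/w1.png",a)
```

```text
t 1.8 pos [ 0.4921 -0.2256  0.1814] yaw 8.1 j [ 0.61  0.47 -0.4   2.05  0.29  0.67  0.17] shift [-0.0059  0.017   0.1763] turn 0.1 F [-0.1 -0.4  1. ] M [0.021 0.005 0.006] w 0.0602
t 1.85 pos [ 0.4907 -0.2281  0.1813] yaw 7.95 j [ 0.61  0.47 -0.4   2.05  0.29  0.67  0.17] shift [-0.0039  0.0145  0.1763] turn -0.05 F [ 0.3 -0.1 -0.3] M [ 0.001 -0.006  0.02 ] w 0.0606
gauge [(0.95, [0.4796, -0.1607, -0.0001]), (0.78, [0.3686, -0.2308, 0.0007])]
gauge_tail [(0.96, [0.4913, -0.2436, 0.0214]), (0.96, [0.3138, -0.1768, 0.0214])]
2604 [ 0.45184168 -0.26822067  0.02807005] [ 0.50004245 -0.14557859  0.04185654]
1530 med z 0.03971931743832066 ((475.95452880859375, -169.87208557128906), (44.248626708984375, 43.07139205932617), 7.859522342681885)
1073 med z 0.033843039467350844 ((482.809326171875, -212.06674194335938), (20.67963981628418, 111.77375793457031), 9.770768165588379)
```

View pics/w1.png

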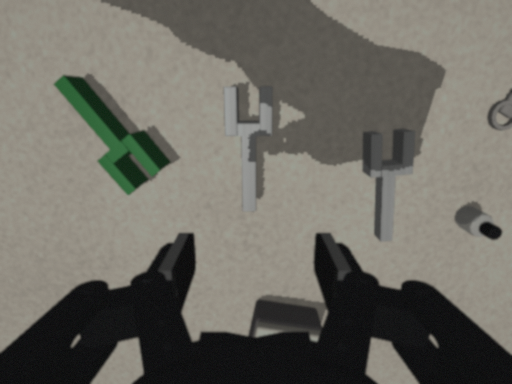

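The view shows fork A at (250,110) with its tail running to (248,210). Fork B is at (388,150) and the green one at (120,140). The tail is about at (0.490,-0.245), so I'll descend and grip.

>>> servo_tool(
  plan=[
    [0.045,-0.002,0.016,0.04,0],
    [0.045,-0.002,0.016,0.08,0],
    [0.045,-0.002,0.016,0.12,0],
    [0.045,-0.002,0.016,0.15,0],
    [0.045,-0.002,0.016,0.176,0],
    [0.045,-0.002,0.016,0.176,0],
    [0.0,-0.002,0.016,0.176,0],
    [0.0,-0.002,0.016,0.176,0],
    [0.0,-0.002,0.016,0.176,0],
    [0.0,-0.002,0.016,0.176,0],
    [0.0,-0.002,0.016,0.176,0],
    [0.0,-0.002,0.016,0.176,0],
  ],
)

```text
t: 3.15
ee_pos: [0.4903, -0.2471, 0.0068]
ee_rot: [0.998, 0.067, 0.001, 0.001]
force: [-1.9, -1.4, 7.0]
gripper_width: 0.0126
```

```bash
python3 -c "
from h import *
go(.515,-.03,.06,8)"
```

```text
t 3.15 pos [ 0.4903 -0.2471  0.0068] yaw 7.68 j [ 0.5   0.74 -0.19  2.14  0.47  0.29  0.03] shift [ 0.0536 -0.2117 -0.0535] turn -0.32 F [-1.9 -1.4  7. ] M [-0.304  0.327  0.098] w 0.0126
```

```bash
python3 -c "
from h import *
go(.534,-.041,.04,8)"
```

```text
t 3.15 pos [ 0.4903 -0.2471  0.0068] yaw 7.68 j [ 0.5   0.74 -0.19  2.14  0.47  0.29  0.03] shift [ 0.0709 -0.1983 -0.0334] turn -0.32 F [-1.9 -1.4  7. ] M [-0.304  0.327  0.098] w 0.0126
```

>>> servo_tool(
  plan=[
    [0,0,0,-0.015,0],
    [0,0,0,-0.033,0],
    [0,0.014,-0.04,-0.033,0],
    [0,0.028,-0.08,-0.033,0],
    [0,0.042,-0.12,-0.033,0],
    [0,0.056,-0.16,-0.033,0],
    [0,0.071,-0.198,-0.033,0],
    [0,0.071,-0.198,-0.033,0],
    [0,0.071,-0.198,-0.033,0],
    [0,0.071,-0.198,-0.033,0],
    [0,0.071,-0.198,-0.033,0],
  ],
)

```text
t: 4.25
ee_pos: [0.5333, -0.042, 0.0385]
ee_rot: [0.998, 0.066, -0.0, 0.0]
force: [-0.6, 0.1, -2.0]
gripper_width: 0.013
```

Run:
```python
from h import *
a,d=cams.read_camera("wrist"); X=world("wrist",d)
go(.521,.05,.0215,8)
np.savez("w2.npz",a=a,X=X)
for l in ("gauge","post","collar_top"): print(l,[(round(r["p"],2),np.round(r["at"],4).tolist()) for r in cams.mark_of(l,"wrist")])
cv2.imwrite("pics/w2.png",a)
b,d=cams.read_camera("top"); Xt=world("top",d)
for l in ("gauge","post","collar_top"): print("top",l,[(round(r["p"],2),np.round(r["at"],4).tolist()) for r in cams.mark_of(l,"top")])
def rep(n,X):
  m=(X[...,2]>.066)&(X[...,2]<.08)&(np.hypot(X[...,0]-.53,X[...,1]-.04)<.06)&(X[...,1]>0)
  P=X[m]; 
  if len(P)>5: print(n,"fork",len(P),np.median(P[:,2]),P.min(0).round(4),P.max(0).round(4),cv2.minAreaRect(P[:,:2].astype(np.float32)*1000))
  N=X[(np.hypot(X[...,0]-.51,X[...,1]-.127)<.06)]
  for lo,hi in ((.008,.016),(.085,.098),(.101,.108)):
    Q=N[(N[:,2]>lo)&(N[:,2]<hi)]
    if len(Q)>5: print(n,lo,len(Q),np.median(Q[:,2]).round(4),[np.round(v,1) for v in cv2.minEnclosingCircle(Q[:,:2].astype(np.float32)*1000)],Q.mean(0).round(4))
rep("wrist",X); rep("top",Xt)
```

```text
t 4.3 pos [ 0.5333 -0.0419  0.0384] yaw 7.59 j [ 0.1   0.68 -0.18  2.17  0.36  0.33 -0.26] shift [-0.0001 -0.0928  0.0169] turn -0.41 F [-0.3  0.5 -2.1] M [-0.163  0.022  0.016] w 0.013
gauge []
post []
collar_top []
top gauge [(0.6, [0.5207, 0.0401, 0.0327]), (0.53, [0.3705, -0.2328, 0.0011])]
top post [(0.91, [0.5103, 0.1266, 0.0012])]
top collar_top [(0.62, [0.5059, 0.1306, 0.0924])]
wrist fork 11448 0.07128718178588987 [4.968e-01 1.000e-04 6.600e-02] [0.5462 0.063  0.0736] ((522.4669799804688, 29.92257308959961), (44.51798629760742, 61.68883514404297), 7.6295247077941895)
wrist 0.008 39 0.0095 [array([513.7,  77.2]), np.float64(8.9)] [0.5141 0.0768 0.0094]
top fork 93 0.07176523674682689 [0.5023 0.0207 0.0661] [0.5465 0.0626 0.0792] ((523.8131103515625, 43.35897445678711), (44.24671173095703, 38.08423614501953), 10.474804878234863)
top 0.008 518 0.0124 [array([507.1, 125.8]), np.float64(53.5)] [0.5094 0.1238 0.0123]
top 0.085 149 0.0929 [array([510.1, 126.7]), np.float64(22.2)] [0.5104 0.1262 0.0929]
top 0.101 22 0.1047 [array([509.6, 126.4]), np.float64(7.7)] [0.5094 0.1266 0.1043]
```

View pics/w2.png

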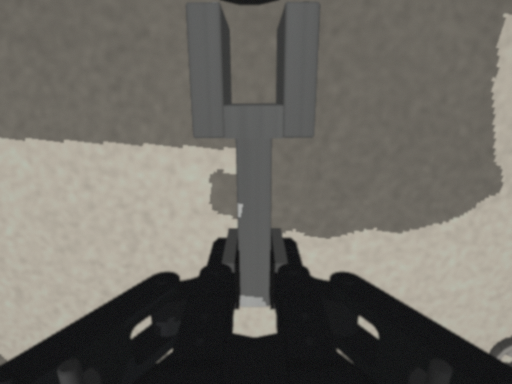

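The gauge is gripped straight, with the slot at (254,60) and the foot's edge just showing at (250,0). I'll lower it to foot level and go 45 mm forward, then check the lateral fit.

>>> servo_tool(
  plan=[
    [0,0,-0.0,0.008,0],
    [0,0,-0.0,0.0155,0],
    [0,0,-0.01,0.0155,0],
    [0,0,-0.02,0.0155,0],
    [0,0,-0.03,0.0155,0],
    [0,0,-0.04,0.0155,0],
    [0,0,-0.045,0.0155,0],
    [0,0,-0.045,0.0155,0],
    [0,0,-0.045,0.0155,0],
  ],
)

```text
t: 5.55
ee_pos: [0.5276, 0.0042, 0.0229]
ee_rot: [0.998, 0.067, 0.0, 0.0]
force: [0.5, -1.4, -2.1]
gripper_width: 0.0131
```

Run:
```python
from h import *
a,d=cams.read_camera("wrist"); X=world("wrist",d)
go(.521,.05,.0215,8)
s=get_state(); r=R.from_quat(s["ee_rot"]).as_matrix()
L=(X-np.array(s["ee_pos"]))@r  # tool coords
P=L[(X[...,2]>.05)&(X[...,2]<.06)&(L[...,1]>-.115)&(L[...,1]<-.07)&(abs(L[...,0])<.03)]
print("fork x range",len(P),np.percentile(P[:,0],[0.5,99.5]),"front y",np.percentile(P[:,1],1),"z",np.median(P[:,2]))
m=(X[...,2]>.060)&(np.hypot(X[...,0]-.51,X[...,1]-.127)<.04); C=L[m]; print("collar",len(C))
if len(C): print(C.min(0),C.max(0),X[m][:,2].max())
m=(X[...,2]>.008)&(X[...,2]<.050)&(L[...,1]<-.12)&(abs(L[...,0])<.0095); C=L[m]; print("rod",len(C), C.min(0) if len(C) else 0, C.max(0) if len(C) else 0)
cv2.imwrite("pics/w3.png",a); np.savez("w3.npz",L=L,X=X)
```

```text
t 5.6 pos [0.5276 0.0039 0.0229] yaw 7.71 j [-0.02  0.7  -0.14  2.19  0.35  0.27 -0.33] shift [-0.0004 -0.0466  0.0013] turn -0.29 F [ 0.6  0.6 -2.1] M [-0.14  0.    0.01] w 0.0129
fork x range 7463 [-0.02309046  0.02054743] front y -0.10277623685351665 z -0.03292606579590446
collar 0
rod 0 0 0
```

View pics/w3.png

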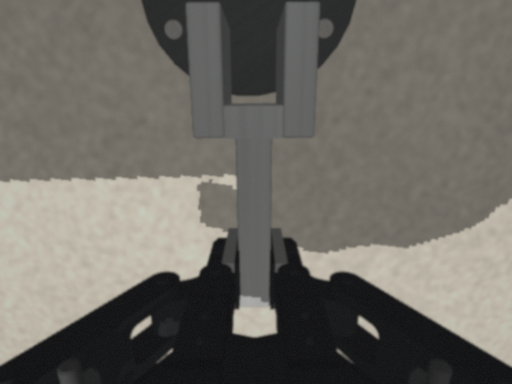

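The foot shows as a dark arc, with edges at (140,0) and (357,0) and its lowest point at (250,97). The fork spans columns 188–320. I'll fit a circle to the foot's edge in tool coordinates.

Run:
```python
from h import *
from scipy.optimize import least_squares
a=cv2.imread("pics/w3.png"); z=np.load("w3.npz"); L,X=z["L"],z["X"]
g=cv2.GaussianBlur(cv2.cvtColor(a,cv2.COLOR_BGR2GRAY),(3,3),0)
pts=[]
for r in range(2,70,2):
    row=g[r].astype(int)
    # left edge: brightest->dark ; right edge dark->bright
    dl=row[104:186]-row[108:190]; dr=row[326:406]-row[322:402]
    if dl.max()>12: pts.append((r,106+dl.argmax()))
    if dr.max()>12: pts.append((r,324+dr.argmax()))
Pc=cams.camera_params("wrist"); K=np.array(Pc["K"]);D=np.array(Pc["dist"]);T=np.array(Pc["world_from_camera"])
n=cv2.undistortPoints(np.array([[c,r] for r,c in pts],float).reshape(-1,1,2),K,D).reshape(-1,2)
d=np.c_[n,np.ones(len(n))]@T[:3,:3].T; t=(.012-T[2,3])/d[:,2]; W=T[:3,3]+d*t[:,None]
s=get_state(); M=R.from_quat(s["ee_rot"]).as_matrix(); l=(W-s["ee_pos"])@M
f=least_squares(lambda p:np.hypot(l[:,0]-p[0],l[:,1]-p[1])-.05,[0,-.12],loss="soft_l1",f_scale=.0007)
print(len(l),"foot centre tool",f.x,"res",np.median(abs(f.fun)),"world",s["ee_pos"]+M@np.array([f.x[0],f.x[1],0]))
for lo,hi in((-.105,-.09),(-.09,-.07)):
  P=L[(X[...,2]>.05)&(X[...,2]<.06)&(L[...,1]>lo)&(L[...,1]<hi)&(abs(L[...,0])<.03)]
  h=np.sort(P[:,0]); print(lo,np.percentile(h,[.2,99.8]), h[np.argmax(np.diff(h))], h[np.argmax(np.diff(h))+1])
P=L[(X[...,2]>.04)&(X[...,2]<.06)&(L[...,1]>-.05)&(L[...,1]<-.03)&(abs(L[...,0])<.015)]; print("tail",np.percentile(P[:,0],[1,99]))
```

```text
66 foot centre tool [-0.00354795 -0.12452007] res 0.0002075979027665667 world [0.50741165 0.12678892 0.02280073]
-0.105 [-0.02315388  0.02070173] -0.011587917981682908 0.008873159643362065
-0.09 [-0.02328154  0.02066837] 0.007990647736577311 0.008409799573248227
tail [-0.0077466   0.00599243]
```

>>> servo_tool(
  plan=[
    [0,-0.0021,0,0,0],
    [0,-0.0021,-0.005,0,0],
    [0,-0.0021,-0.01,0,0],
    [0,-0.0021,-0.015,0,0],
    [0,-0.0021,-0.02,0,0],
    [0,-0.0021,-0.025,0,0],
    [0,-0.0021,-0.03,0,0],
    [0,-0.0021,-0.035,0,0],
    [0,-0.0021,-0.04,0,0],
    [0,-0.0021,-0.041,0,0],
    [0,-0.0021,-0.041,0,0],
  ],
)

```text
t: 6.7
ee_pos: [0.5199, 0.0448, 0.0228]
ee_rot: [0.998, 0.068, -0.0, 0.0]
force: [-0.1, -0.4, -2.0]
gripper_width: 0.0127
```

Run:
```python
from h import *
a,d=cams.read_camera("wrist"); X=world("wrist",d)
go(.521,.05,.0215,8)
b,_=cams.read_camera("scene")
v=np.hstack([cv2.resize(a,(400,300)),cv2.resize(b[120:210,220:340],(400,300),interpolation=cv2.INTER_CUBIC)])
cv2.imwrite("pics/w4.png",v)
```

```text
t 6.75 pos [0.52   0.0446 0.0227] yaw 7.73 j [-0.11  0.7  -0.13  2.2   0.33  0.26 -0.39] shift [ 0.0017 -0.0053  0.0012] turn -0.27 F [ 0.9 -0.1 -2.4] M [-0.125 -0.015 -0.024] w 0.013
```

View pics/w4.png

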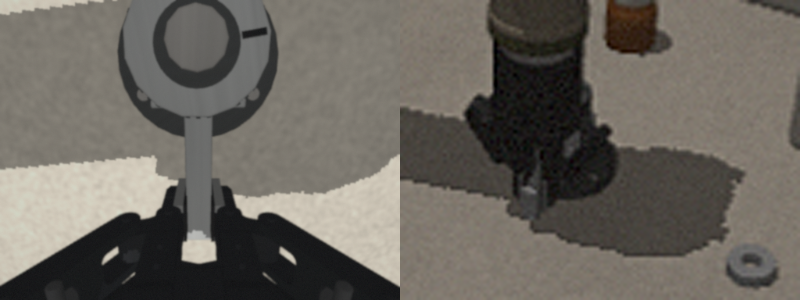

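No contact so far. The wrist half shows the rod at (197,37) inside the collar, with the tail straight below. I'll go 2 mm more forward and then lower gently.

>>> servo_tool(
  plan=[
    [0,0,-0.001,0,0],
    [0,0,-0.002,0,0],
    [0,0,-0.002,0.001,0],
    [0,0,-0.002,0.002,0],
    [0,0,-0.002,0.003,0],
    [0,0,-0.002,0.003,0],
  ],
)

```text
t: 7.4
ee_pos: [0.5196, 0.0465, 0.0196]
ee_rot: [0.998, 0.067, -0.0, 0.0]
force: [0.1, 0.9, -1.6]
gripper_width: 0.0129
```

>>> servo_tool(
  plan=[
    [0,0,0,0.0005,0],
    [0,0,0,0.001,0],
    [0,0,0,0.001,0],
  ],
)

```text
t: 7.7
ee_pos: [0.5197, 0.0465, 0.0188]
ee_rot: [0.998, 0.067, 0.0, 0.0]
force: [-0.6, -0.6, -0.5]
gripper_width: 0.0132
```

>>> servo_tool(
  plan=[
    [0,0,0,0.0004,0],
    [0,0,0,0.0004,0],
  ],
)

```text
t: 7.9
ee_pos: [0.5197, 0.0465, 0.0187]
ee_rot: [0.998, 0.067, 0.0, 0.0]
force: [-0.9, -0.5, 5.2]
gripper_width: 0.0131
```

The gauge is landed. I'll release it, raise the hand and look at the collar and gauge.

>>> servo_tool(
  plan=[
    [0.03,0,0,0,0],
    [0.03,0,0,0,0],
    [0.03,0,0,0,0],
    [0.03,0,0,-0.02,0],
    [0.04,0,0,-0.05,0],
    [0.06,0,0,-0.09,0],
    [0.075,0,0,-0.125,0],
    [0.075,0,0,-0.125,0],
    [0.075,0,0,-0.125,0],
    [0.075,0,0,-0.125,0],
  ],
)

```text
t: 8.9
ee_pos: [0.5192, 0.0464, 0.1426]
ee_rot: [0.998, 0.067, -0.001, 0.0]
force: [-0.7, 0.6, 0.2]
gripper_width: 0.0749
```

Run:
```python
from h import *
a,d=cams.read_camera("wrist"); X=world("wrist",d)
go(.5085,.1265,.066,8)
for l in ("collar_top","gauge_tail"): print(l,[(round(r["p"],2),np.round(r["at"],4).tolist()) for r in cams.mark_of(l,"wrist")])
m=(X[...,2]>.084)&(X[...,2]<.099)&(np.hypot(X[...,0]-.509,X[...,1]-.127)<.04); P=X[m]
print(len(P),np.median(P[:,2]),cv2.minEnclosingCircle(P[:,:2].astype(np.float32)*1000))
m=(X[...,2]>.1005)&(np.hypot(X[...,0]-.509,X[...,1]-.127)<.03); P=X[m]
print(len(P),np.median(P[:,2]),cv2.minEnclosingCircle(P[:,:2].astype(np.float32)*1000))
m=(X[...,2]>.04)&(X[...,2]<.05)&(X[...,1]<.1)&(X[...,1]>.02)&(abs(X[...,0]-.52)<.03); P=X[m]
print("tail",len(P),np.median(P[:,2]),cv2.minAreaRect(P[:,:2].astype(np.float32)*1000))
cv2.imwrite("pics/w5.png",a)
```

```text
t 8.95 pos [0.5191 0.0464 0.1423] yaw 7.73 j [-0.01  0.5  -0.26  2.13  0.24  0.54 -0.31] shift [ 0.0005 -0.0807  0.0762] turn -0.27 F [-0.2 -0.5  0.2] M [ 0.021 -0.006 -0.035] w 0.0751
collar_top [(0.67, [0.507, 0.1288, 0.0925])]
gauge_tail [(0.77, [0.518, 0.047, 0.0342])]
3432 0.09271303829932062 ((507.32867431640625, 126.20946502685547), 22.26567840576172)
654 0.10356140396279992 ((507.44659423828125, 125.95820617675781), 8.43815803527832)
tail 1488 0.045577044264421496 ((515.9507446289062, 64.31432342529297), (13.461812973022461, 73.47467041015625), 8.18150520324707)
```

View pics/w5.png

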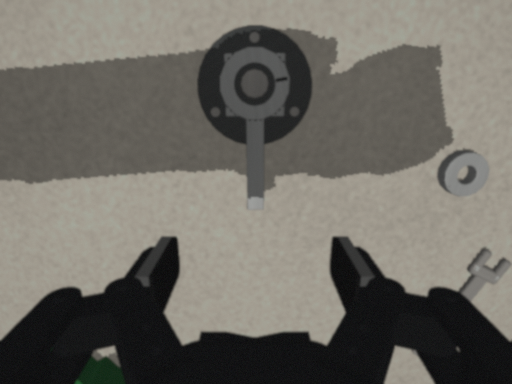

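The view shows the collar at (255,85) with the gauge tail straight below it and everything in place. I'll move above the collar and pre-rotate counter-clockwise so one clockwise grip is enough.

>>> servo_tool(
  plan=[
    [0.075,0.0005,-0.08,0,-100],
    [0.075,0.0005,-0.08,0,-100],
    [0.075,0.0005,-0.08,0,-100],
    [0.075,0.0005,-0.08,0,-100],
    [0.075,0.0005,-0.08,0,-100],
    [0.075,0.0005,-0.08,0,-100],
    [0.075,0.0005,-0.08,0,-100],
    [0.075,0.0005,-0.08,0,-100],
    [0.075,0.0005,-0.08,0,-100],
    [0.075,0.0005,-0.08,0,-100],
    [0.075,0.0005,-0.08,0,-100],
    [0.075,0.0005,-0.08,0,-100],
  ],
)

```text
t: 10.25
ee_pos: [0.5091, 0.1258, 0.1424]
ee_rot: [0.587, 0.809, -0.0, -0.001]
force: [-1.1, 0.4, -0.2]
gripper_width: 0.0749
```

>>> servo_tool(
  plan=[
    [0.075,0,0,0,-65],
    [0.075,0,0,0,-65],
    [0.075,0,0,0,-65],
    [0.075,0,0,0,-65],
    [0.075,0,0,0,-65],
    [0.075,0,0,0,-65],
    [0.075,0,0,0,-65],
    [0.075,0,0,0,-65],
    [0.075,0,0,0,-65],
    [0.075,0,0,0,-65],
  ],
)

```text
t: 11.25
ee_pos: [0.5092, 0.1259, 0.1427]
ee_rot: [0.065, 0.998, 0.0, -0.001]
force: [0.4, -0.7, 0.4]
gripper_width: 0.075
```

```bash
python3 -c "
from h import *
go(.5085,.1265,.067,173)"
```

```text
t 11.25 pos [0.5092 0.1259 0.1427] yaw 172.57 j [ 0.34  0.7  -1.04  2.1   0.84  0.84  1.79] shift [0.0007 0.0005 0.0757] turn -0.43 F [ 0.4 -0.7  0.4] M [ 0.062 -0.017 -0.016] w 0.075
```

>>> servo_tool(
  plan=[
    [0.075,0.0007,0.0005,0.04,0],
    [0.075,0.0007,0.0005,0.06,0],
    [0.075,0.0007,0.0005,0.0755,0],
    [0.075,0.0007,0.0005,0.0755,0],
    [0.02,0.0007,0.0005,0.0755,0],
    [0.02,0.0007,0.0005,0.0755,0],
    [0.02,0.0007,0.0005,0.0755,0],
    [0.02,0.0007,0.0005,0.0755,0],
    [0.02,0.0007,0.0005,0.0755,0],
  ],
)

```text
t: 12.15
ee_pos: [0.5083, 0.1269, 0.0692]
ee_rot: [0.064, 0.998, 0.0, 0.0]
force: [-5.3, -0.5, 8.7]
gripper_width: 0.0402
```

```bash
python3 -c "
from h import *
go(.5085,.1265,.067,173)"
```

```text
t 12.15 pos [0.5083 0.1269 0.0692] yaw 172.71 j [ 0.25  0.79 -0.92  2.15  1.01  0.73  1.65] shift [-0.0002 -0.0004  0.0022] turn -0.29 F [-5.3 -0.5  8.7] M [ 0.098  1.152 -0.078] w 0.0402
```

>>> servo_tool(
  plan=[
    [0.02,0,0,0.0003,7],
    [0.02,0,0,0.0006,14],
    [0.02,0,0,0.0009,21],
    [0.02,0,0,0.0012,28],
    [0.02,0,0,0.0016,35],
    [0.02,0,0,0.0019,42],
    [0.02,0,0,0.0022,49],
    [0.02,0,0,0.0025,56],
    [0.02,0,0,0.0028,63],
    [0.02,0,0,0.0031,70],
    [0.02,0,0,0.0034,77],
    [0.02,0,0,0.0037,84],
  ],
)

```text
t: 13.35
ee_pos: [0.5084, 0.1269, 0.0655]
ee_rot: [0.717, 0.697, 0.0, 0.0]
force: [-4.8, 0.8, 7.9]
gripper_width: 0.0403
```

```bash
python3 -c "
from h import *
go(.5085,.1265,.067,89)"
```

```text
t 13.35 pos [0.5084 0.1269 0.0655] yaw 88.44 j [ 0.04  0.68 -0.57  2.16  0.77  0.51  0.42] shift [-0.0004  0.0001 -0.0015] turn -0.56 F [-4.8  0.8  7.9] M [0.014 1.139 0.02 ] w 0.0403
```

>>> servo_tool(
  plan=[
    [0.02,0,0,0.0003,7],
    [0.02,0,0,0.0006,14],
    [0.02,0,0,0.0009,21],
    [0.02,0,0,0.0012,28],
    [0.02,0,0,0.0016,35],
    [0.02,0,0,0.0019,42],
    [0.02,0,0,0.0022,49],
    [0.02,0,0,0.0025,56],
    [0.02,0,0,0.0028,63],
  ],
)

```text
t: 14.25
ee_pos: [0.5083, 0.1268, 0.0627]
ee_rot: [0.975, 0.22, 0.0, -0.0]
force: [-4.6, 0.6, 10.1]
gripper_width: 0.0404
```

```bash
python3 -c "
from h import *
go(.5085,.1265,.067,19)"
```

```text
t 14.25 pos [0.5083 0.1268 0.0627] yaw 25.44 j [-0.16  0.64 -0.27  2.18  0.44  0.38 -0.36] shift [ 0.      0.0004 -0.0043] turn 6.44 F [-4.6  0.6 10.1] M [ 0.025  1.037 -0.017] w 0.0404
```

>>> servo_tool(
  plan=[
    [0.02,0,0,0.0002,4],
    [0.02,0,0,0.0004,8],
    [0.02,0,0,0.0005,12],
  ],
)

```text
t: 14.55
ee_pos: [0.5083, 0.1268, 0.0621]
ee_rot: [0.993, 0.118, 0.0, -0.0]
force: [-5.3, -0.5, 7.9]
gripper_width: 0.0403
```

```bash
python3 -c "
from h import *
go(.5085,.1265,.067,19)"
```

```text
t 14.55 pos [0.5083 0.1268 0.0621] yaw 13.56 j [-0.2   0.63 -0.22  2.18  0.37  0.36 -0.49] shift [ 0.0001  0.0004 -0.0049] turn -5.44 F [-5.3 -0.5  7.9] M [-0.038  0.925 -0.009] w 0.0403
```

>>> servo_tool(
  plan=[
    [0.02,0,0,0.0002,4],
    [0.02,0,0,0.0004,8],
  ],
)

```text
t: 14.75
ee_pos: [0.5083, 0.1268, 0.0617]
ee_rot: [0.999, 0.048, 0.0, -0.0]
force: [-4.9, -0.6, 11.0]
gripper_width: 0.0403
```

```bash
python3 -c "
from h import *
go(.5085,.1265,.067,19)"
```

```text
t 14.75 pos [0.5083 0.1268 0.0617] yaw 5.56 j [-0.22  0.63 -0.19  2.18  0.32  0.35 -0.58] shift [ 0.0001  0.0004 -0.0053] turn -13.44 F [-4.9 -0.6 11. ] M [-0.062  0.935  0.015] w 0.0403
```

```bash
cat >> h.py <<'E'
def rd():
    s=get_state(); M=R.from_quat(s["ee_rot"]).as_matrix(); print(round(s["t"],2),"yaw",round(np.degrees(np.arctan2(M[1,0],M[0,0])),2),"z",round(s["ee_pos"][2],5),"F",np.round(s["force"],1),"M",np.round(s["moment"],3),"jt",np.round(np.array(s["joint_torque"])[[4,6]],3))
E
python3 -c "from h import *; rd()"
```

```text
14.75 yaw 5.56 z 0.06175 F [-4.9 -0.6 11. ] M [-0.062  0.935  0.015] jt [0.736 0.708]
```

>>> servo_tool(
  plan=[
    [0.02,0,0,0.0002,4],
  ],
)

```text
t: 14.85
ee_pos: [0.5083, 0.1268, 0.0616]
ee_rot: [1.0, 0.014, 0.0, -0.0]
force: [-4.2, 0.0, 10.6]
gripper_width: 0.0404
```

```bash
python3 -c "from h import *; rd()"
```

```text
14.85 yaw 1.56 z 0.06159 F [-4.2  0.  10.6] M [-0.072  0.975 -0.007] jt [0.727 0.704]
```

>>> servo_tool(
  plan=[
    [0.02,0,0,0.0002,4],
  ],
)

```text
t: 14.95
ee_pos: [0.5083, 0.1268, 0.0614]
ee_rot: [1.0, -0.021, 0.0, -0.0]
force: [-5.1, -0.4, 11.5]
gripper_width: 0.0406
```

```bash
python3 -c "from h import *; rd()"
```

```text
14.95 yaw -2.44 z 0.0614 F [-5.1 -0.4 11.5] M [-0.064  0.957  0.064] jt [0.717 0.699]
```

>>> servo_tool(
  plan=[
    [0.02,0,0,0.0002,4],
  ],
)

```text
t: 15.05
ee_pos: [0.5083, 0.1268, 0.0612]
ee_rot: [0.998, -0.056, 0.0, -0.0]
force: [-4.5, -0.6, 10.9]
gripper_width: 0.0408
```

```bash
python3 -c "from h import *; rd()"
```

```text
15.05 yaw -6.44 z 0.06121 F [-4.5 -0.6 10.9] M [-0.038  1.029 -0.035] jt [0.706 0.695]
```

>>> servo_tool(
  plan=[
    [0.02,0,0,0.0001,3],
  ],
)

```text
t: 15.15
ee_pos: [0.5083, 0.1268, 0.0611]
ee_rot: [0.997, -0.082, 0.0, -0.0]
force: [-4.7, -0.3, 11.7]
gripper_width: 0.04
```

```bash
python3 -c "from h import *; rd()"
```

```text
15.15 yaw -9.44 z 0.0611 F [-4.7 -0.3 11.7] M [-0.046  0.943  0.001] jt [0.492 0.38 ]
```

>>> servo_tool(
  plan=[
    [0.02,0,0,0.0002,4],
  ],
)

```text
t: 15.25
ee_pos: [0.5083, 0.1268, 0.0609]
ee_rot: [0.993, -0.117, -0.0, -0.0]
force: [-4.8, 0.1, 11.1]
gripper_width: 0.04
```

```bash
python3 -c "from h import *; rd()"
```

```text
15.25 yaw -13.41 z 0.0609 F [-4.8  0.1 11.1] M [-0.007  1.    -0.047] jt [0.748 0.811]
```

>>> servo_tool(
  plan=[
    [0.02,0,0,0.0002,4],
  ],
)

```text
t: 15.35
ee_pos: [0.5083, 0.1268, 0.0607]
ee_rot: [0.988, -0.152, -0.0, -0.0]
force: [-4.9, 0.1, 11.9]
gripper_width: 0.04
```

```bash
python3 -c "from h import *; rd()"
```

```text
15.35 yaw -17.44 z 0.06072 F [-4.9  0.1 11.9] M [-0.079  0.966  0.093] jt [0.679 0.698]
```

>>> servo_tool(
  plan=[
    [0.02,0,0,0.0002,4],
  ],
)

```text
t: 15.45
ee_pos: [0.5083, 0.1268, 0.0606]
ee_rot: [0.983, -0.186, -0.0, -0.0]
force: [-5.0, -0.5, 12.4]
gripper_width: 0.0406
```

```bash
python3 -c "from h import *; rd()"
```

```text
15.45 yaw -21.44 z 0.06056 F [-5.  -0.5 12.4] M [-0.046  1.053 -0.007] jt [0.657 0.682]
```

Mz noise is about 0.05, but the j7 torque is smooth at constant speed, so it makes a quiet detector. I'll keep a constant 4° per row.

>>> servo_tool(
  plan=[
    [0.02,0,0,0.0002,4],
  ],
)

```text
t: 15.55
ee_pos: [0.5083, 0.1269, 0.0604]
ee_rot: [0.975, -0.22, -0.0, -0.0]
force: [-4.9, -1.3, 12.1]
gripper_width: 0.0404
```

```bash
python3 -c "from h import *; rd()"
```

```text
15.55 yaw -25.44 z 0.06036 F [-4.9 -1.3 12.1] M [-0.057  0.966  0.014] jt [0.643 0.681]
```

>>> servo_tool(
  plan=[
    [0.02,0,0,0.0002,4],
  ],
)

```text
t: 15.65
ee_pos: [0.5083, 0.1269, 0.0602]
ee_rot: [0.967, -0.254, -0.0, -0.0]
force: [-4.5, -0.6, 12.3]
gripper_width: 0.0398
```

```bash
python3 -c "from h import *; rd()"
```

```text
15.65 yaw -29.44 z 0.06018 F [-4.5 -0.6 12.3] M [-0.129  1.017 -0.015] jt [0.628 0.678]
```

>>> servo_tool(
  plan=[
    [0.02,0,0,0.00015,4],
  ],
)

```text
t: 15.75
ee_pos: [0.5083, 0.1269, 0.06]
ee_rot: [0.958, -0.288, -0.0, -0.0]
force: [-4.4, 0.1, 12.0]
gripper_width: 0.0401
```

```bash
python3 -c "from h import *; rd()"
```

```text
15.75 yaw -33.45 z 0.06001 F [-4.4  0.1 12. ] M [-0.127  0.971 -0.035] jt [0.605 0.673]
```

>>> servo_tool(
  plan=[
    [0.02,0,0,0.00015,4],
  ],
)

```text
t: 15.85
ee_pos: [0.5083, 0.1268, 0.0598]
ee_rot: [0.947, -0.321, -0.0, -0.0]
force: [-4.4, -0.8, 11.7]
gripper_width: 0.0403
```

```bash
python3 -c "from h import *; rd()"
```

```text
15.85 yaw -37.45 z 0.05984 F [-4.4 -0.8 11.7] M [-0.129  0.903  0.   ] jt [0.587 0.671]
```

>>> servo_tool(
  plan=[
    [0.02,0,0,0.00015,4],
  ],
)

```text
t: 15.95
ee_pos: [0.5083, 0.1269, 0.0597]
ee_rot: [0.935, -0.354, -0.0, -0.001]
force: [-4.1, -1.2, 10.9]
gripper_width: 0.0404
```

```bash
python3 -c "from h import *; rd()"
```

```text
15.95 yaw -41.45 z 0.05966 F [-4.1 -1.2 10.9] M [-0.172  0.93   0.008] jt [0.568 0.668]
```

>>> servo_tool(
  plan=[
    [0.02,0,0,0.00015,4],
  ],
)

```text
t: 16.05
ee_pos: [0.5083, 0.1268, 0.0595]
ee_rot: [0.922, -0.386, -0.0, -0.001]
force: [-3.6, -0.6, 11.1]
gripper_width: 0.0402
```

```bash
python3 -c "from h import *; rd()"
```

```text
16.05 yaw -45.45 z 0.05949 F [-3.6 -0.6 11.1] M [-0.096  0.9   -0.042] jt [0.55  0.666]
```

>>> servo_tool(
  plan=[
    [0.02,0,0,0.00015,4],
  ],
)

```text
t: 16.15
ee_pos: [0.5083, 0.1269, 0.0593]
ee_rot: [0.908, -0.418, -0.0, -0.001]
force: [-4.9, -1.1, 10.9]
gripper_width: 0.0402
```

```bash
python3 -c "from h import *; rd()"
```

```text
16.15 yaw -49.44 z 0.05933 F [-4.9 -1.1 10.9] M [-0.12   0.848 -0.002] jt [0.532 0.664]
```

>>> servo_tool(
  plan=[
    [0.02,0,0,0.00015,4],
  ],
)

```text
t: 16.25
ee_pos: [0.5083, 0.1269, 0.0591]
ee_rot: [0.893, -0.45, -0.0, -0.001]
force: [-3.9, 0.4, 10.6]
gripper_width: 0.0403
```

```bash
python3 -c "from h import *; rd()"
```

```text
16.25 yaw -53.45 z 0.05914 F [-3.9  0.4 10.6] M [-0.142  0.913  0.094] jt [0.511 0.655]
```

>>> servo_tool(
  plan=[
    [0.02,0,0,0.00015,4],
  ],
)

```text
t: 16.35
ee_pos: [0.5083, 0.1269, 0.059]
ee_rot: [0.877, -0.481, -0.0, -0.001]
force: [-4.1, 0.1, 12.0]
gripper_width: 0.0402
```

```bash
python3 -c "from h import *; rd()"
```

```text
16.35 yaw -57.45 z 0.059 F [-4.1  0.1 12. ] M [-0.166  0.849  0.076] jt [0.438 0.609]
```

Contact shows: j7 torque bends by 0.046 and Mz is up, which suggests about 4 N. I'll take one more 4° step.

>>> servo_tool(
  plan=[
    [0.02,0,0,0.00015,4],
  ],
)

```text
t: 16.45
ee_pos: [0.5083, 0.1269, 0.0588]
ee_rot: [0.86, -0.511, -0.0, -0.001]
force: [-4.1, -0.9, 11.7]
gripper_width: 0.0406
```

```bash
python3 -c "from h import *; rd()"
```

```text
16.45 yaw -61.44 z 0.05884 F [-4.1 -0.9 11.7] M [-0.244  0.86   0.127] jt [0.363 0.552]
```

>>> servo_tool(
  plan=[
    [0.02,0,0,5e-05,1.5],
  ],
)

```text
t: 16.55
ee_pos: [0.5082, 0.1269, 0.0588]
ee_rot: [0.853, -0.522, -0.0, -0.0]
force: [-3.5, -0.2, 12.1]
gripper_width: 0.0404
```

```bash
python3 -c "from h import *; rd()"
```

```text
16.55 yaw -62.91 z 0.05881 F [-3.5 -0.2 12.1] M [-0.287  0.855  0.123] jt [-0.177 -0.204]
```

>>> servo_tool(
  plan=[
    [0.02,0,0,0,0],
    [0.02,0,0,0,0],
  ],
)

```text
t: 16.75
ee_pos: [0.5082, 0.1268, 0.0588]
ee_rot: [0.854, -0.521, -0.0, -0.0]
force: [-3.9, -0.6, 11.8]
gripper_width: 0.04
```

```bash
python3 -c "from h import *; rd()"
```

```text
16.75 yaw -62.79 z 0.05881 F [-3.9 -0.6 11.8] M [-0.183  0.866 -0.014] jt [-0.019 -0.013]
```

>>> servo_tool(
  plan=[
    [0.075,0,0,0,0],
    [0.075,0,0,0,0],
    [0.075,0,0,0,0],
    [0.075,0,0,0,0],
    [0.075,0,0,-0.02,0],
    [0.075,0,0,-0.05,0],
    [0.075,0,0,-0.084,0],
    [0.075,0,0,-0.084,0],
    [0.075,0,0,-0.084,0],
  ],
)

```text
t: 17.65
ee_pos: [0.5092, 0.1268, 0.1421]
ee_rot: [0.854, -0.521, 0.001, -0.001]
force: [0.1, -0.4, -0.4]
gripper_width: 0.0754
```

```bash
python3 -c "
from h import *
go(.5192,.0464,.1426,7.7)"
```

```text
t 17.65 pos [0.5092 0.1268 0.1421] yaw -62.77 j [-0.45  0.49  0.14  2.15 -0.14  0.51 -1.3 ] shift [ 0.0761  0.0279 -0.0005] turn -70.47 F [ 0.1 -0.4 -0.4] M [-0.015  0.017  0.028] w 0.0754
```

>>> servo_tool(
  plan=[
    [0.05,0.076,0.028,0,-70.5],
    [0.05,0.076,0.028,0,-70.5],
    [0.05,0.076,0.028,0,-70.5],
    [0.05,0.076,0.028,0,-70.5],
    [0.05,0.076,0.028,0,-70.5],
    [0.05,0.076,0.028,0,-70.5],
    [0.05,0.076,0.028,0,-70.5],
    [0.05,0.076,0.028,0,-70.5],
    [0.05,0.076,0.028,0,-70.5],
    [0.05,0.076,0.028,0,-70.5],
    [0.05,0.076,0.028,0,-70.5],
  ],
)

```text
t: 18.75
ee_pos: [0.5185, 0.0461, 0.141]
ee_rot: [0.998, 0.066, -0.0, -0.0]
force: [0.2, 0.4, 1.1]
gripper_width: 0.0499
```

Run:
```python
from h import *
a,d=cams.read_camera("wrist"); X=world("wrist",d)
go(.5192,.0465,.0200,7.73)
m=(X[...,2]>.074)&(X[...,2]<.09)&(np.hypot(X[...,0]-.5075,X[...,1]-.126)<.03); P=X[m]
print(len(P),np.median(P[:,2]),cv2.minEnclosingCircle(P[:,:2].astype(np.float32)*1000))
m=(X[...,2]>.04)&(X[...,2]<.05)&(X[...,1]<.1)&(X[...,1]>.02)&(abs(X[...,0]-.52)<.03); P=X[m]
print("tail",len(P),np.median(P[:,2]),cv2.minAreaRect(P[:,:2].astype(np.float32)*1000))
cv2.imwrite("pics/w6.png",a)
```

```text
t 18.8 pos [0.5185 0.0462 0.1411] yaw 7.57 j [-0.03  0.5  -0.23  2.14  0.22  0.53 -0.29] shift [ 0.0008 -0.0002  0.1211] turn -0.16 F [ 1.   0.  -0.1] M [ 0.033  0.008 -0.005] w 0.05
3057 0.0826944675497179 ((507.6783447265625, 126.31065368652344), 22.178905487060547)
tail 1516 0.04606258005336632 ((516.2867431640625, 64.40308380126953), (13.541601181030273, 73.14347076416016), 8.106200218200684)
```

View pics/w6.png

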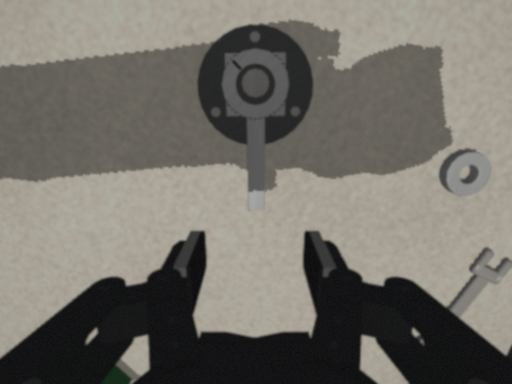

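The collar has dropped 10.0 mm by depth, against 10.4 mm by thread. Its mark moved from the right to (237,65), and the tail at (257,160) is undisturbed. I'll regrip the tail.

>>> servo_tool(
  plan=[
    [0.03,0.0011,0,0.04,0],
    [0.03,0.0011,0,0.08,0],
    [0.03,0.0011,0,0.11,0],
    [0.03,0.0011,0,0.121,0],
    [0.025,0.0011,0,0.121,0],
    [0.025,0.0011,0,0.121,0],
    [0.025,0.0011,0,0.121,0],
  ],
)

```text
t: 19.5
ee_pos: [0.5206, 0.0464, 0.0219]
ee_rot: [0.998, 0.067, 0.001, -0.0]
force: [-0.2, -0.5, 0.9]
gripper_width: 0.0253
```

```bash
python3 -c "
from h import *
go(.5197,.0465,.02,7.73)"
```

```text
t 19.5 pos [0.5206 0.0464 0.0219] yaw 7.7 j [-0.12  0.7  -0.12  2.2   0.31  0.25 -0.37] shift [-0.0009 -0.0002  0.0019] turn -0.03 F [-0.2 -0.5  0.9] M [-0.017  0.016 -0.027] w 0.0253
```

>>> servo_tool(
  plan=[
    [0.025,-0.0009,0,0.001,0],
    [0.025,-0.0009,0,0.001,0],
    [0.018,-0.0009,0,0.001,0],
    [0.014,-0.0009,0,0.001,0],
    [0.0,-0.0009,0,0.001,0],
    [0.0,-0.0009,0,0.001,0],
    [0.0,-0.0009,0,0.001,0],
    [0.0,-0.0009,0,0.001,0],
  ],
)

```text
t: 20.3
ee_pos: [0.5194, 0.0461, 0.02]
ee_rot: [0.998, 0.067, 0.001, 0.0]
force: [-0.5, -0.9, 6.5]
gripper_width: 0.0132
```

```bash
python3 -c "
from h import *
rd()"
```

```text
20.3 yaw 7.72 z 0.01997 F [-0.5 -0.9  6.5] M [-0.115 -0.002  0.044] jt [-0.081 -0.052]
```

>>> servo_tool(
  plan=[
    [0,0,0,-0.0004,0],
    [0,0,0,-0.0004,0],
  ],
)

```text
t: 20.5
ee_pos: [0.5193, 0.0461, 0.02]
ee_rot: [0.998, 0.067, 0.0, -0.0]
force: [0.4, -0.7, 2.1]
gripper_width: 0.0127
```

>>> servo_tool(
  plan=[
    [0,0,0.003,0,0],
    [0,0,0.006,0,0],
    [0,0,0.009,0,0],
  ],
)

```text
t: 20.8
ee_pos: [0.5202, 0.0411, 0.0199]
ee_rot: [0.998, 0.069, 0.001, -0.002]
force: [-1.8, 14.3, 2.8]
gripper_width: 0.0133
```

```bash
python3 -c "
from h import *
rd()"
```

```text
20.8 yaw 7.96 z 0.01994 F [-1.8 14.3  2.8] M [ 2.743  0.339 -0.077] jt [ 0.951 -0.028]
```

Drag is 14 N, as expected for a rubber washer bearing lightly, and the gauge is sliding. I'll continue.

>>> servo_tool(
  plan=[
    [0,0,0.005,0,0],
    [0,0,0.01,0,0],
    [0,0,0.015,0,0],
    [0,0,0.02,0,0],
    [0,0,0.025,0,0],
    [0,0,0.03,0,0],
    [0,0,0.035,0,0],
    [0,0,0.04,0,0],
    [0,0,0.045,0,0],
    [0,0,0.045,0,0],
  ],
)

```text
t: 21.8
ee_pos: [0.526, -0.0088, 0.0199]
ee_rot: [0.998, 0.067, -0.0, 0.0]
force: [0.0, -2.8, 1.8]
gripper_width: 0.013
```

>>> servo_tool(
  plan=[
    [0,0,0.005,-0.001,0],
    [0,0,0.015,-0.003,0],
    [0,0,0.03,-0.004,0],
    [0,0,0.045,-0.004,0],
    [0,0,0.06,-0.004,0],
    [0,0,0.075,-0.004,0],
    [0,0,0.075,-0.004,0],
    [0,0,0.075,-0.004,0],
  ],
)

```text
t: 22.6
ee_pos: [0.536, -0.0822, 0.0239]
ee_rot: [0.998, 0.067, -0.0, -0.0]
force: [0.7, -0.7, -3.0]
gripper_width: 0.0131
```

```bash
python3 -c "
from h import *
rd()"
```

```text
22.6 yaw 7.66 z 0.02388 F [ 0.7 -0.7 -3. ] M [-0.091 -0.038 -0.046] jt [0.029 0.056]
```

>>> servo_tool(
  plan=[
    [0,0,0,0.005,0],
    [0,0,0,0.01,0],
    [0,0,0,0.013,0],
    [0,0,0,0.014,0],
    [0,0,0,0.0148,0],
    [0,0,0,0.0148,0],
  ],
)

```text
t: 23.2
ee_pos: [0.5362, -0.0815, 0.009]
ee_rot: [0.998, 0.068, -0.0, -0.0]
force: [0.6, 0.1, -3.1]
gripper_width: 0.0131
```

>>> servo_tool(
  plan=[
    [0,0,0,0.0004,0],
    [0,0,0,0.0008,0],
    [0,0,0,0.0008,0],
  ],
)

```text
t: 23.5
ee_pos: [0.5363, -0.0817, 0.0084]
ee_rot: [0.998, 0.067, 0.0, 0.0]
force: [0.2, -0.1, -2.0]
gripper_width: 0.0129
```

>>> servo_tool(
  plan=[
    [0,0,0,0.0004,0],
    [0,0,0,0.0004,0],
  ],
)

```text
t: 23.7
ee_pos: [0.5363, -0.0818, 0.0081]
ee_rot: [0.998, 0.067, 0.0, 0.0]
force: [-0.6, -0.5, 0.6]
gripper_width: 0.0131
```

Touching the bench; I'll release, raise the hand straight up, then look.

>>> servo_tool(
  plan=[
    [0.03,0,0,0,0],
    [0.03,0,0,0,0],
    [0.03,0,0,0,0],
    [0.03,0,0,-0.02,0],
    [0.03,0,0,-0.06,0],
    [0.03,0,0,-0.1,0],
    [0.03,0,0.04,-0.14,0],
    [0.03,0,0.08,-0.18,0],
    [0.03,0,0.08,-0.18,0],
    [0.03,0,0.08,-0.18,0],
    [0.03,0,0.08,-0.18,0],
  ],
)

```text
t: 24.8
ee_pos: [0.5463, -0.1601, 0.1871]
ee_rot: [0.998, 0.068, -0.001, -0.0]
force: [0.6, -0.7, -0.4]
gripper_width: 0.0301
```

Run:
```python
from h import *
rd()
a,d=cams.read_camera("wrist"); X=world("wrist",d)
b,db=cams.read_camera("top"); Xt=world("top",db)
for n,Y in (("w",X),("t",Xt)):
  m=(Y[...,2]>.074)&(Y[...,2]<.09)&(np.hypot(Y[...,0]-.508,Y[...,1]-.126)<.03); P=Y[m]
  print(n,"collar",len(P),np.median(P[:,2]))
  m=(Y[...,2]>.025)&(Y[...,2]<.05)&(Y[...,1]<.05)&(Y[...,1]>-.12)&(abs(Y[...,0]-.53)<.05); P=Y[m]
  print(n,"gauge",len(P),np.percentile(P[:,2],[5,50,90]),cv2.minAreaRect(P[:,:2].astype(np.float32)*1000))
cv2.imwrite("pics/end.png",np.vstack([np.hstack([cv2.resize(a,(400,300)),cv2.resize(b,(400,300))])]))
```

```text
24.8 yaw 7.74 z 0.18707 F [ 0.6 -0.7 -0.4] M [ 0.034 -0.011 -0.003] jt [0.072 0.057]
w collar 0 nan
w gauge 2370 [0.03217055 0.03418091 0.03997662] ((530.8458862304688, -52.20210266113281), (43.5491943359375, 95.2479476928711), 7.828099250793457)
t collar 149 0.08268416789951272
t gauge 269 [0.03013131 0.03780672 0.04299761] ((533.1272583007812, -38.956024169921875), (44.021881103515625, 122.10101318359375), 8.418951988220215)
  return _methods._mean(a, axis=axis, dtype=dtype,
  ret = ret.dtype.type(ret / rcount)
```

View pics/end.png

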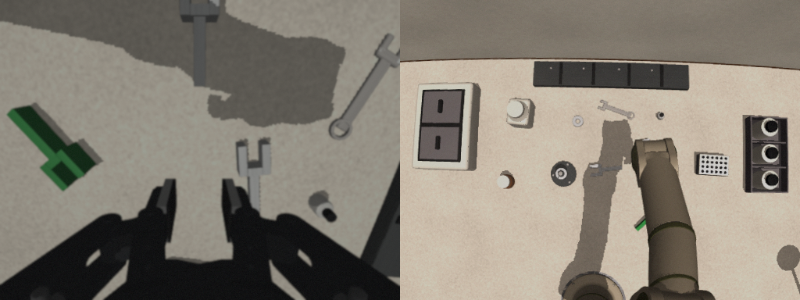

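```bash
python3 -c "
from h import *
print(env.hand_in())"
```

```text
the job is handed in; nothing more can be done
None
```

The collar is set on the taller (40 mm) gauge, the gauge has been drawn out and left standing on the bench, and the job is handed in at about 25 s. `hand_in` gave no verdict.

**What I did:**
- I slid the taller gauge around the rod and stood it on the foot.
- I screwed the collar down about 235° in one grip. First contact showed at about 226°, in both the j7 torque and the wrist moment, and I turned roughly 9–10° past it.
- I released the collar, regripped the tail, drew the gauge straight out and set it down.

**Last checks:**
- **Bearing force:** I estimate 8–9 N from the angle turned past contact. The wrist moment of about 0.12–0.13 N m suggests 6–7 N. Its noise is about 0.05 N m, so the estimate is coarse. With the hand at rest the moment read zero, as stiction would explain.
- **Collar setting:** Its top was at 82.7 mm before the draw-out by the wrist camera and 82.7 mm after it by the top camera. The gauge slid out with about 14 N of drag. I did not recheck the black mark's angle afterwards, so a very small rotation during the draw-out is not ruled out.
- **Thread against depth:** The camera showed a 10.0 mm drop, against 10.4 mm from the angle turned. That is within camera accuracy.
- **Gauge:** It stands upright, fork top at about 40 mm and tail top at about 34 mm. It is clear of the foot by roughly 50 mm.
- **Other things:** In the last picture nothing else looks moved.

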